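# Clean-down: sweep up the slugs, uncap the cleaner

### The arm

A 7-joint arm with a two-finger parallel gripper is mounted at the origin on the work surface. World frame = base frame: x ahead of the robot, y to its left, z up, the work surface at z = 0. Lengths are in m, angles in degrees, forces in N, time in s.
With the tool pointing down it reaches from about 0.425 to 0.875 m from the base axis. Payload 4.7 kg.
Tool frame: the origin (TCP) lies between the finger pads; the fingertips stand 8 mm ahead of it and the grasp point (between the pads) lies 11 mm behind it (env.tip_extent is the distance from the TCP to the fingertips, in m); z points along the fingers, y is the line along which they close (so a half turn about z gives the same grasp; the last joint's range is limited). The gripper opens to 87 mm and grips with 3 to 60 N. Pads are 19 mm wide; open, the fingers measure 117 mm over their backs; the gripper's body (75 mm by 190 mm) begins 51 mm behind the grasp point.
Start: joints at [75.98, 18.392, -4.016, 83.108, 1.295, 78.541, -3.26], TCP at [0.166, -0.628, 0.231] pointing down, gripper open.
Joint ranges: [-163.93, 163.93], [-17.29, 119.83], [-79.2, 71.16], [3.27, 140.29], [-89.18, 269.18], [5.43, 117.66], [-154.24, 154.24]. Speed limits (degrees/s): [147.25, 147.25, 180, 180, 180, 180, 180].

### API

Orientations are given as [roll, pitch, yaw] about the fixed x, y, z axes, in that order (R = Rz(yaw) Ry(pitch) Rx(roll)).
In Python, from cell import sensors, vision, workorder, env gives the robot as it stands.
- The arm moves only by the tool drive_tool, never from a script. Its argument "moves" is a list of rows, each an object of numbers: "x", "y", "z": the shift along the tool's x, y, z in mm; "rx", "ry", "rz": the turn, a rotation vector about the tool's x, y, z in rad; "fingers": the closure, from -1 (fully open) to 1 (shut). In form: [{"x": .., "y": .., "z": .., "rx": .., "ry": .., "rz": .., "fingers": ..}, ...]. A call has 1 to 20 rows; each row is the pose to reach, as a shift and turn from the pose commanded when the call began, along the tool's axes at that moment; what a row does not reach only later rows make up. A row lasts 1/8 s, in which the tool goes at most 62.5 mm and 10.7 degrees, less where a joint would pass 70% of its speed; a pose out of reach is approached as far as the arm can. A call with a gripper value outside its range is refused whole. The fingers move at their own pace and stop on an object; "force" is the grip in N (left out, the last holds). Time passes only in rows, so rows that repeat a pose let the fingers close. It gives the time, the measured TCP pose, the force, the opening and the grip force at its end, in the units of the state.
- sensors.get_obs(): the state, without advancing time (a new reading comes with each control period).
- vision.read_camera(name): name is "side" or "top"; returns a dict with "image" (480x640x3 uint8, red, green, blue), "fx", "fy", "cx", "cy" (pixels), "k1" (the pictures are not rectified: a ray, as slopes to the right and down, at radius r is drawn at 1 + k1 r^2 times it, then the intrinsics apply), "R" (3x3) and "t" (3): a world point X has camera coordinates R X + t. Camera axes: x right, y down, z forward; pixel columns grow to the right and rows downward; lengths in m; the calibration is good to about 2 mm. A picture is of the moment at which its call begins. There is no depth.
- workorder.sign_off(): hands the job in; it is judged then, once.
The state is a dict: "time_s": time; "qpos": joint angles; "joint_velocities": joint speeds; "effort": joint torques, N m; "tool_pos": TCP position; "tool_rot": TCP orientation; "force": force on the tool from outside, world axes, zero at the start; "wrist_torque": the same for the moment, N m; "grip_width": finger opening in m; "grasp_force": force on a finger pad.
Only numpy, scipy, OpenCV 4.12 (cv2) and the standard library are available. Lean on these libraries where they do the work, as an engineer would, in place of code of your own. Each camera call takes 0.05 s, during which the arm holds its last target. There are 200 camera calls.

### The job

Clean-down of the cutting bench: using the red pusher, not the gripper itself, sweep the three loose metal slugs into the open-sided green scrap pan, and stand the pusher upright on the bench again. Then open the blue cleaner jug: press its white safety cap down, keep it pressed while turning it anticlockwise until it is free, and lift it off. Finish while still holding the cap level, about 5 cm above the jug's mouth, with the jug open below it; leave the tape measure, the can and the bar clamp where they are.

Things in the scene. Friction and masses are not known exactly. Their poses are not given: they have to be found in the camera images.
- pusher: Hand pusher standing on the bench: a block 130 mm long (its x), 36 mm thick (its y), 34 mm high with a black rubber foot and a red body, and on its middle a red upright grip 60 mm (x) by 24 mm (y) reaching 100 mm above the bench. Origin: centre of the underside. z up. 0.3 kg. Stands by itself; either long face can push.
- pan: Green scrap pan, fixed to the bench, 180 mm (its x) by 115 mm (its y). Walls 28 mm high and 5 mm thick on three sides; the side towards its +y is open (mouth 170 mm wide, at y = +55 mm). The inside runs from y = -55 mm to +55 mm. The floor is level with the bench, without a step, so pieces slide straight in. Origin: under the middle, at bench height.
- slug_round: Round bright steel slug, 24 mm diameter, 14 mm high, lying flat, 0.05 kg. Origin: centre of the underside. The three slugs lie loose in front of the pan's mouth, spread within 45 mm either side of the pan's y axis (centres), at pan y = 100 to 170 mm.
- slug_square: Square dark steel slug, 21 x 21 mm, 14 mm high, lying flat, 0.05 kg. Origin: centre of the underside.
- slug_hex: Hexagonal brass slug, 22.5 mm across flats, 14 mm high, lying flat, 0.05 kg. Origin: centre of the underside.
- jug: Blue cleaner jug, 110 mm (its x) by 90 mm (its y), in a dark steel cradle bolted to the bench (base 150 x 130 mm): it does not move. Blue shoulder up to z = 130 mm, then a white neck on the jug's z axis, top at z = 164 mm. A small strap handle on the -x side, up to z = 107 mm. Origin: on the bench under the middle.
- jug_mouth (a point): Centre of the top of the jug's neck, 164 mm above the jug's origin.
- cap: White round ribbed push-and-turn cap, 56 mm diameter, 26 mm high, 35 g, red bar along its x on top. Origin: centre of its underside, 150 mm above the bench when closed, with 20 mm of free neck below it for the fingertips; z up. Closed, its x lies along the jug's x (within 0.05 rad). Two inner lugs catch under the neck's rim; it cannot turn clockwise.
- cap_top (a point): Centre of the cap's top face, 26 mm above the cap's origin. Held down, the cap turns anticlockwise seen from above; turned by 0.95 to 2.1 rad from closed (best about 1.25 rad, a fifth of a full turn) its lugs are clear and it lifts straight off.
- spring (a joint): How far the spring pin on top of the jug's neck, under the cap, is pressed down, in m: 0 when the cap merely rests or is off, 0.007 at the stop. About 6 N to start, 11 N at the stop. The cap must be at least 4.5 mm down to turn (5 to 6.5 mm is right).
- tape: Bystander: yellow tape measure, 70 x 34 x 62 mm high, on the bench. Origin: centre of the underside.
- can: Bystander: green can with a paper band, 65 mm diameter, 97 mm high, on the bench. Origin: centre of the underside.
- clampbar: Bystander: small bar clamp lying on the bench, 165 mm long along its x, 18 mm wide, 50 mm high. Origin: under the middle of the bar.

How it is judged (in metres and radians):
On the way, in this order (a step that is already met when the one before it is completed fails the run):
1. all three slugs are swept into the pan (y of slug_round in the frame of pan between -0.06 and 0.05 m and x of slug_round in the frame of pan between -0.085 and 0.085 m and height (world z) of each of slug_round, slug_square, slug_hex below 0.03 m and y of slug_square in the frame of pan between -0.06 and 0.05 m and x of slug_square in the frame of pan between -0.085 and 0.085 m and y of slug_hex in the frame of pan between -0.06 and 0.05 m and x of slug_hex in the frame of pan between -0.085 and 0.085 m), for 0.2 s.
2. then the pusher stands upright on the bench, let go (all of step 1 and angle between pusher's own z axis and vertical below 0.15 rad and height (world z) of pusher below 0.008 m and contact force between the fingers and pusher below 0.1 N and linear speed of pusher below 0.02 m/s), for 0.2 s.
3. then the cap is pressed down against its spring (value of joint spring above 0.004 m and horizontal distance between cap and jug_mouth below 0.008 m), for 0.1 s.
4. then the cap is turned free (angle between the x axis of cap and the x axis of jug, either way round above 0.75 rad and horizontal distance between cap and jug_mouth below 0.008 m and z of cap in the frame of jug below 0.165 m), for 0.05 s.
At the end, for the whole second after the job is handed in: Slugs on the pan floor, centres 5 mm or more inside its mouth; pusher upright (0.15 rad) on the bench, let go; fingers hold the cap still and level (0.25 rad), its underside 20 to 120 mm above the jug mouth, within 30 mm sideways, off the jug (all of step 1 and angle between pusher's own z axis and vertical below 0.15 rad and height (world z) of pusher below 0.008 m and contact force between the fingers and pusher below 0.1 N and z of cap in the frame of jug_mouth between 0.02 and 0.12 m and horizontal distance between cap and jug_mouth below 0.03 m and angle between cap's own z axis and vertical below 0.25 rad and contact force between the fingers and cap above 1 N and contact force between cap and jug below 0.1 N and linear speed of cap below 0.03 m/s); the arm keeps its last pose, push and grip.
It fails at once if a slug is pushed by the robot itself instead of the pusher (contact force between any of the fingers, the arm and slug_round above 0.5 N or contact force between any of the fingers, the arm and slug_square above 0.5 N or contact force between any of the fingers, the arm and slug_hex above 0.5 N).
It fails at once if a bystander is shifted by more than 30 mm or knocked over (distance of any of tape, can, clampbar from where it was at the start of the episode above 0.03 m or angle between any of tape, can, clampbar's own z axis and vertical above 0.4 rad).
It also fails if it takes over 48 s, if anything falls off the work surface, if the arm or the gripper's body presses on something with over 40 N, if the wrist force passes 120 N, or if a joint passes its speed limit or range.

## Working session

There is one attempt and no reset: what is moved stays moved. The work goes in short steps, Python scripts to look and compute and a tool call to move; the robot and the scene stay as the last step left them, time stands still between calls to the robot, and variables do not carry over. Pictures are saved under pics/ and viewed, at most 10 in all, crops included, and the job is handed in when it is done.

Besides the shell and the picture viewer there is one more tool, called after "Emit:" as name(argument=value, ...) on one line, values as JSON. drive_tool: Moves the arm, as the interface text tells. Its arguments: {"type":"object","properties":{"moves":{"type":"array"},"force":{"type":"number"}},"required":["moves"]}

```bash
ls; mkdir -p pics; python3 - <<'E'
from cell import sensors, vision, env
import cv2
print(sensors.get_obs(), env.tip_extent)
for n in("side","top"):
    c=vision.read_camera(n); cv2.imwrite(f"pics/{n}0.png",c["image"][:,:,::-1])
    print(n,{k:(v.tolist() if hasattr(v,'tolist') else v) for k,v in c.items() if k!="image"})
E
```

```text
pics
{'time_s': 0.0, 'qpos': array([75.97962528, 18.43907814, -4.01591571, 83.17520213,  1.29491764,
       78.53982455, -3.26105697]), 'joint_velocities': array([0.08874734, 0.01113166, 0.02523619, 0.08288416, 0.04701657,
       0.00117547, 0.00701182]), 'effort': array([ 6.79723507e-04, -4.91276479e+01, -4.03655414e-01, -3.12531602e+01,
       -6.39025401e-02,  4.37509152e-02,  1.93398964e-04]), 'tool_pos': array([ 0.16616851, -0.62784691,  0.2294587 ]), 'tool_rot': array([-1.79891135e+02,  5.52393344e-03,  1.48294275e+01]), 'force': array([-0.51782438,  0.61043681, -0.82412915]), 'wrist_torque': array([0.05471137, 0.02760676, 0.03978412]), 'grasp_force': 0.0, 'grip_width': 0.08668530343565176} 0.008
side {'fx': 522.0552872542405, 'fy': 522.0552872542405, 'cx': 317.0883371757966, 'cy': 245.29596992172137, 'k1': -0.052961467329084536, 'R': [[-0.84161535276574, -0.5399390924055638, 0.012221885339635325], [-0.41110684025575006, 0.6257975587422149, -0.6628488374940527], [0.3502495737098507, -0.5628882588618634, -0.7486534873701769]], 't': [0.558778484839006, 0.3093017414477578, 1.3586166499585268]}
top {'fx': 609.5544933645535, 'fy': 609.5544933645535, 'cx': 315.4050499395579, 'cy': 243.42944798536246, 'k1': -0.12302744678117501, 'R': [[-0.008544699994466363, -0.999846970344661, 0.015265123471732353], [-0.9814279131574177, 0.005459700206538115, -0.19175359957281315], [0.19164091258778906, -0.01662009525416132, -0.9813243770824517]], 't': [0.0692292397925849, 0.6390849787600028, 1.3843428022043647]}
```

View pics/side0.png

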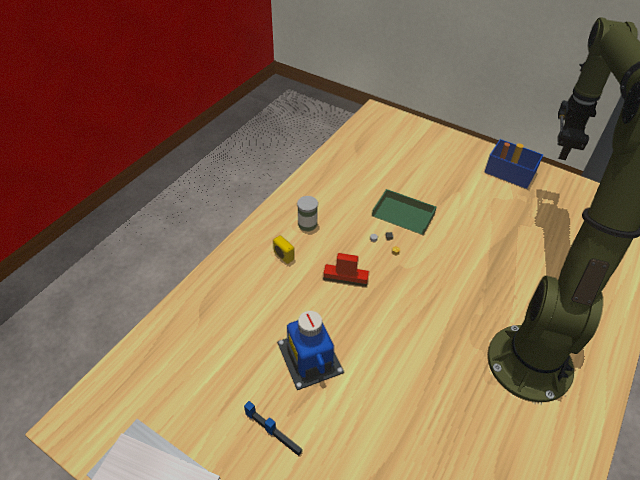

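View pics/top0.png

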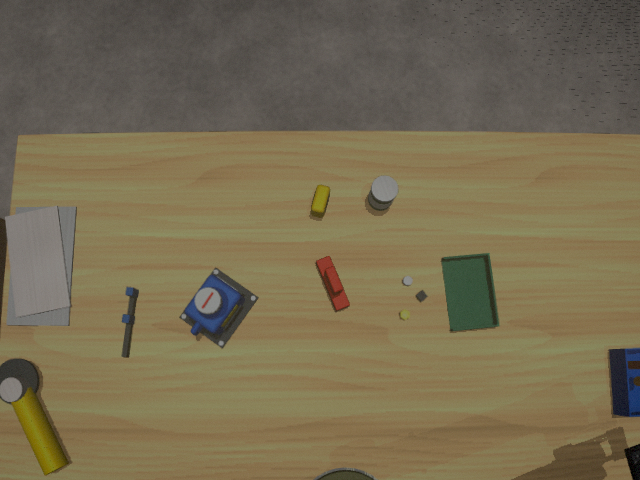

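The side view shows the pan near (404,212), slugs near (374,238), (389,236) and (396,251), pusher near (346,270) and cap near (310,322). In the top view the pan is near (470,292), slugs near (407,281), (421,296) and (404,315), pusher near (333,284) and cap near (208,300). I'll enlarge these areas next.

```bash
cat > h.py <<'E'
import numpy as np, cv2
from cell import vision
_c={}
def cam(n):
    if n not in _c: _c[n]=vision.read_camera(n)
    return _c[n]
def ray(n,u,v):
    c=cam(n);p=np.array([(u-c["cx"])/c["fx"],(v-c["cy"])/c["fy"]])
    K=np.eye(3);s=cv2.undistortPoints(p.reshape(1,1,2),K,np.array([c["k1"],0,0,0.]))[0,0]
    R=np.array(c["R"]);t=np.array(c["t"])
    return -R.T@t, R.T@np.array([s[0],s[1],1])
def plane(n,uv,z):
    o,d=ray(n,*uv); return o+d*(z-o[2])/d[2]
def tri(a,b):  # top px, side px -> point, residual
    o1,d1=ray("top",*a);o2,d2=ray("side",*b)
    k=np.linalg.lstsq(np.c_[d1,-d2],o2-o1,rcond=None)[0]
    p,q=o1+k[0]*d1,o2+k[1]*d2
    return (p+q)/2,np.linalg.norm(p-q)
def proj(n,X):
    c=cam(n);r=cv2.Rodrigues(np.array(c["R"]))[0]
    K=np.array([[c["fx"],0,c["cx"]],[0,c["fy"],c["cy"]],[0,0,1]])
    return cv2.projectPoints(np.array(X,float).reshape(-1,1,3),r,np.array(c["t"]),K,np.array([c["k1"],0,0,0.]))[0][:,0]
def crop(n,x,y,w,h,s):
    return cv2.resize(cam(n)["image"][y:y+h,x:x+w,::-1],None,fx=s,fy=s,interpolation=cv2.INTER_CUBIC)
E
python3 - <<'E'
from h import *
a=crop("top",310,240,200,100,4); b=crop("top",170,250,100,100,4)
cv2.imwrite("pics/a.png",a)
c=crop("side",310,180,133,110,6); cv2.imwrite("pics/b.png",c[:600,:798])
d=crop("side",270,300,80,100,5)
cv2.imwrite("pics/c.png",np.hstack([cv2.resize(b,(400,400)),cv2.copyMakeBorder(d[:400],0,0,0,0,0)]))
E
```

```text
(no output)
```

View pics/a.png

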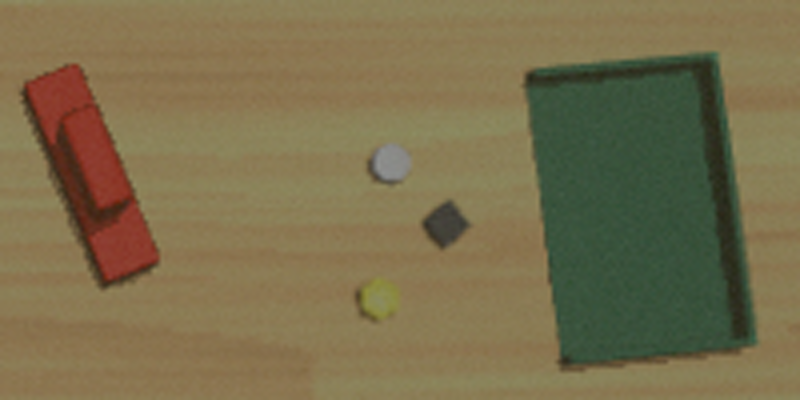

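View pics/b.png

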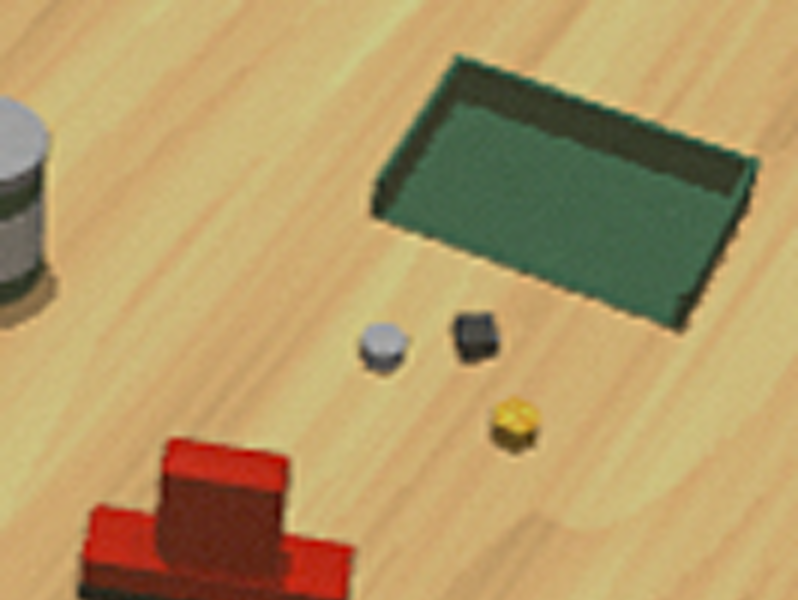

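View pics/c.png

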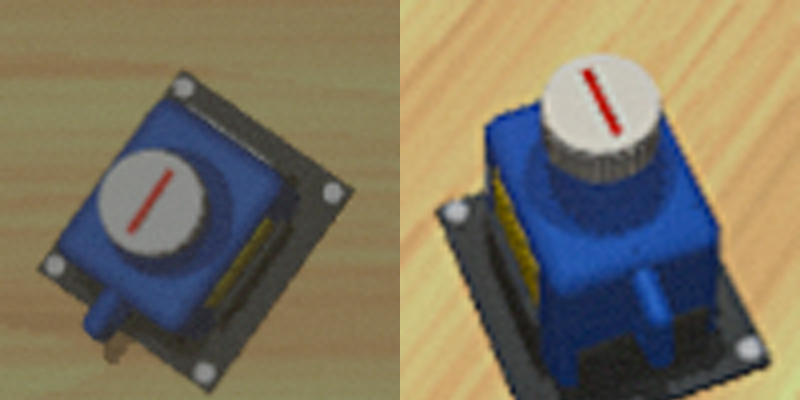

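Crop a: pusher block-top corners (25,88), (78,65), (158,260), (104,283). Its grip-top centre is about (98,157). Slug tops are at (391,164), (447,225) and (379,299), and the pan rim corners at (528,75), (716,55), (755,345) and (563,362). Crop b: grip-top corners (172,438), (290,456), (283,490), (163,470); slug tops (383,337), (475,326), (516,413). Crop c: cap top at (151,203) in the top view and (201,104) in the side view. The bar is visible in both.

```bash
python3 - <<'E'
from h import *
np.set_printoptions(precision=4,suppress=True)
T=lambda x,y:(310+(x+.5)/4-.5,240+(y+.5)/4-.5)
S=lambda x,y:(310+(x+.5)/6-.5,180+(y+.5)/6-.5)
C=lambda x,y:(170+(x+.5)/4-.5,250+(y+.5)/4-.5)
D=lambda x,y:(270+(x+.5)/5-.5,300+(y+.5)/5-.5)
for n,a,b in [("grip",T(98,157),S(227,464)),("round",T(391,164),S(383,337)),("sq",T(447,225),S(475,326)),("hex",T(379,299),S(516,413)),
 ("panA",T(528,73),S(378,183)),("panB",T(716,55),S(458,58)),("panC",T(755,345),S(757,160)),("cap",C(151,203),D(201,104)),("bar1",C(170,172),D(187,70)),("bar2",C(132,232),D(218,133))]:
    print(n,*tri(a,b))
P=[plane("top",T(*p),.034) for p in [(25,88),(78,65),(158,260),(104,283)]]
print("block c",np.mean(P,0),"yaw",[np.degrees(np.arctan2(*(q-p)[1::-1])) for p,q in((P[0],P[3]),(P[1],P[2]))],[np.linalg.norm(p-q) for p,q in((P[0],P[3]),(P[1],P[2]),(P[0],P[1]))])
Q=[plane("top",T(*p),.028) for p in [(528,75),(716,55),(755,345),(563,362)]]
print("pan",np.mean(Q,0),*Q)
for p in [(375,214),(683,328)]: print("mouthfloor",plane("side",S(*p),0))
J=[plane("top",C(*p),.0) for p in [(183,72),(354,188),(210,390),(40,268)]]
print("jugbase",np.mean(J,0),*J)
print("bystanders: tape",plane("top",(320,200),.05)," can",plane("top",(383,189),.097))
E
```

```text
grip [0.5494 0.0232 0.0986] 0.00010792584835365516
round [ 0.5557 -0.1585  0.0169] 0.0018339393272469515
sq [ 0.5185 -0.1911  0.018 ] 0.0026111903529225018
hex [ 0.4735 -0.1483  0.0183] 0.0011858848933626745
panA [ 0.6074 -0.2422  0.0328] 0.000615068653096175
panB [ 0.6196 -0.3614  0.0264] 0.0009743845402556555
panC [ 0.4421 -0.3731  0.0322] 0.0021358352992175665
cap [0.4943 0.2997 0.1753] 0.0005717993829812982
bar1 [0.51   0.2891 0.1783] 0.0007978392599829266
bar2 [0.4786 0.3094 0.1763] 0.0003701140184340055
block c [0.5484 0.0245 0.034 ] yaw [np.float64(-158.6871692358713), np.float64(-158.6483886432824)] [np.float64(0.1260820464262632), np.float64(0.1265886060256788), np.float64(0.03490300185315918)]
pan [ 0.5251 -0.3089  0.028 ] [ 0.6072 -0.2431  0.028 ] [ 0.6188 -0.361   0.028 ] [ 0.4413 -0.3748  0.028 ] [ 0.4332 -0.2566  0.028 ]
mouthfloor [ 0.6103 -0.251   0.    ]
mouthfloor [ 0.4323 -0.2665  0.    ]
jugbase [0.4959 0.2998 0.    ] [0.5923 0.31   0.    ] [0.5204 0.2042 0.    ] [0.3988 0.2901 0.    ] [0.4723 0.395  0.    ]
bystanders: tape [0.7491 0.0525 0.05  ]  can [ 0.7628 -0.0956  0.097 ]
```

```bash
cat > g.py <<'E'
import sys,numpy as np
from scipy.spatial.transform import Rotation as R
from cell import sensors
def goto(x,y,z,yaw):
    o=sensors.get_obs();A=R.from_euler("xyz",o["tool_rot"],degrees=True)
    B=R.from_euler("xyz",[180,0,yaw],degrees=True)
    print("shift mm",np.round(A.inv().apply(np.array([x,y,z])-o["tool_pos"])*1e3,1),"rv",np.round((A.inv()*B).as_rotvec(),4))
if __name__=="__main__":
    o=sensors.get_obs();print(o["time_s"],np.round(o["qpos"],1),o["tool_pos"].round(4),o["tool_rot"].round(2),o["force"].round(1),round(o["grip_width"],4),round(o["grasp_force"],1))
    for a in sys.argv[1:]: goto(*map(float,a.split(",")))
E
python3 g.py .549,.024,.16,21.3
```

```text
0.3 [76.  18.4 -4.  83.1  1.3 78.5 -3.3] [ 0.1663 -0.6282  0.2302] [-179.96    0.     14.83] [0.3 1.1 0.1] 0.0871 0.0
shift mm [ 536.9 -532.5   70.5] rv [-0.0006  0.     -0.113 ]
```

Emit:
drive_tool(moves=[{"x":20,"y":-20,"z":0,"fingers":-1},{"x":55,"y":-55,"z":0},{"x":95,"y":-94,"z":0},{"x":135,"y":-134,"z":0},{"x":175,"y":-174,"z":0},{"x":215,"y":-213,"z":0},{"x":255,"y":-253,"z":5,"rz":-0.02},{"x":295,"y":-293,"z":10,"rz":-0.04},{"x":335,"y":-332,"z":20,"rz":-0.06},{"x":375,"y":-372,"z":30,"rz":-0.08},{"x":415,"y":-412,"z":40,"rz":-0.1},{"x":455,"y":-451,"z":50,"rz":-0.113},{"x":490,"y":-486,"z":60,"rz":-0.113},{"x":517,"y":-513,"z":66,"rz":-0.113},{"x":531,"y":-527,"z":70,"rz":-0.113},{"x":537,"y":-532.5,"z":70.5,"rz":-0.113},{"x":537,"y":-532.5,"z":70.5,"rz":-0.113},{"x":537,"y":-532.5,"z":70.5,"rz":-0.113}])

```text
invalid input at $.moves[0]: expected keys x, y, z, rx, ry, rz, fingers
```

```bash
python3 - <<'E'
from h import *
cv2.imwrite("pics/d.png",np.vstack([crop("side",280,180,200,120,4)[:,:800]]))
E
python3 g.py .549,.024,.06,21.3
```

```text
0.35 [76.  18.4 -4.  83.1  1.3 78.5 -3.3] [ 0.1663 -0.6283  0.2303] [-179.98    0.     14.83] [ 0.4 -0.3  0.2] 0.087 0.0
shift mm [ 536.9 -532.5  170.5] rv [-4.000e-04  1.000e-04 -1.129e-01]
```

View pics/d.png

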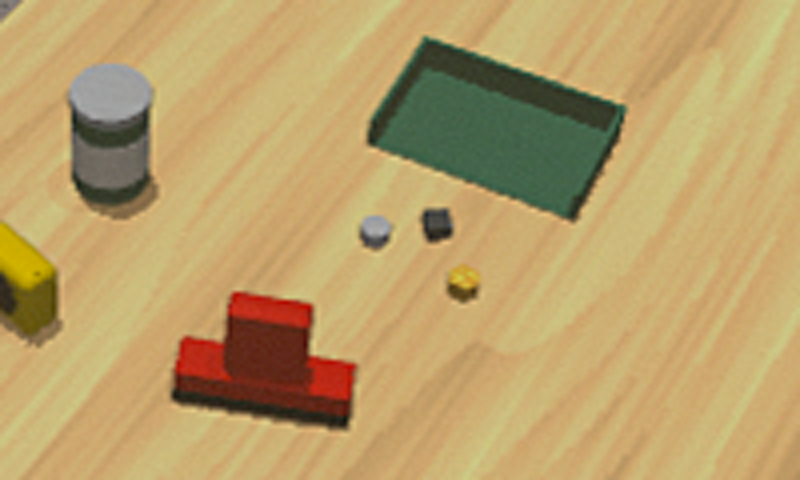

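The move was refused because every key is required. The picture shows the unmoved scene, with the pusher at crop (265,360). I'll resend with all keys.

Emit:
drive_tool(moves=[{"x":20,"y":-20,"z":0,"rx":0,"ry":0,"rz":0,"fingers":-1},{"x":55,"y":-55,"z":0,"rx":0,"ry":0,"rz":0,"fingers":-1},{"x":95,"y":-94,"z":0,"rx":0,"ry":0,"rz":0,"fingers":-1},{"x":135,"y":-134,"z":0,"rx":0,"ry":0,"rz":0,"fingers":-1},{"x":175,"y":-174,"z":0,"rx":0,"ry":0,"rz":0,"fingers":-1},{"x":215,"y":-213,"z":0,"rx":0,"ry":0,"rz":0,"fingers":-1},{"x":255,"y":-253,"z":5,"rx":0,"ry":0,"rz":-0.02,"fingers":-1},{"x":295,"y":-293,"z":10,"rx":0,"ry":0,"rz":-0.04,"fingers":-1},{"x":335,"y":-332,"z":20,"rx":0,"ry":0,"rz":-0.06,"fingers":-1},{"x":375,"y":-372,"z":30,"rx":0,"ry":0,"rz":-0.08,"fingers":-1},{"x":415,"y":-412,"z":40,"rx":0,"ry":0,"rz":-0.1,"fingers":-1},{"x":455,"y":-451,"z":50,"rx":0,"ry":0,"rz":-0.113,"fingers":-1},{"x":490,"y":-486,"z":60,"rx":0,"ry":0,"rz":-0.113,"fingers":-1},{"x":517,"y":-513,"z":66,"rx":0,"ry":0,"rz":-0.113,"fingers":-1},{"x":531,"y":-527,"z":70,"rx":0,"ry":0,"rz":-0.113,"fingers":-1},{"x":537,"y":-532.5,"z":70.5,"rx":0,"ry":0,"rz":-0.113,"fingers":-1},{"x":537,"y":-532.5,"z":70.5,"rx":0,"ry":0,"rz":-0.113,"fingers":-1},{"x":537,"y":-532.5,"z":70.5,"rx":0,"ry":0,"rz":-0.113,"fingers":-1}])

```text
time_s: 2.6
tool_pos: [0.549, 0.0224, 0.1602]
tool_rot: [179.9, 0.0, 21.2]
force: [0.2, 0.2, 0.8]
grip_width: 0.0871
grasp_force: 0.0
```

```bash
python3 g.py .549,.024,.06,21.3
```

```text
2.6 [ 32.   12.7 -41.7 101.6   9.1  69.1 -81. ] [0.549  0.0224 0.1602] [1.7994e+02 2.0000e-02 2.1200e+01] [0.2 0.2 0.8] 0.0871 0.0
shift mm [  0.6  -1.6 100.2] rv [ 0.001   0.0003 -0.0017]
```

Emit:
drive_tool(moves=[{"x":0.5,"y":-1.5,"z":20,"rx":0,"ry":0,"rz":0,"fingers":-1},{"x":0.5,"y":-1.5,"z":45,"rx":0,"ry":0,"rz":0,"fingers":-1},{"x":0.5,"y":-1.5,"z":70,"rx":0,"ry":0,"rz":0,"fingers":-1},{"x":0.5,"y":-1.5,"z":90,"rx":0,"ry":0,"rz":0,"fingers":-1},{"x":0.5,"y":-1.5,"z":100,"rx":0,"ry":0,"rz":0,"fingers":-1},{"x":0.5,"y":-1.5,"z":100,"rx":0,"ry":0,"rz":0,"fingers":-1},{"x":0.5,"y":-1.5,"z":100,"rx":0,"ry":0,"rz":0,"fingers":1},{"x":0.5,"y":-1.5,"z":100,"rx":0,"ry":0,"rz":0,"fingers":1},{"x":0.5,"y":-1.5,"z":100,"rx":0,"ry":0,"rz":0,"fingers":1},{"x":0.5,"y":-1.5,"z":100,"rx":0,"ry":0,"rz":0,"fingers":1},{"x":0.5,"y":-1.5,"z":100,"rx":0,"ry":0,"rz":0,"fingers":1},{"x":0.5,"y":-1.5,"z":100,"rx":0,"ry":0,"rz":0,"fingers":1}], force=30)

```text
time_s: 4.1
tool_pos: [0.5491, 0.0254, 0.06]
tool_rot: [180.0, 0.0, 21.3]
force: [0.9, -0.2, 0.0]
grip_width: 0.0351
grasp_force: 0.0
```

```bash
python3 g.py .535,-.05,.06,4.5 .522,-.07,.06,4.5 .5218,-.275,.06,4.5 .515,-.18,.06,4.5; python3 -c "
import numpy as np
c,s=np.cos(np.radians(4.5)),np.sin(np.radians(4.5))
for x,y in((0,.19),(.001,.033),(0,.12)): print(.525+c*x-s*y,-.308+s*x+c*y)"
```

```text
4.1 [ 29.3  19.4 -40.  107.1  14.5  58.6 -85.4] [0.5491 0.0254 0.06  ] [179.99   0.    21.3 ] [ 0.9 -0.2  0. ] 0.0351 0.0
shift mm [-40.5  65.1   0.1] rv [1.000e-04 0.000e+00 2.933e-01]
shift mm [-59.9  79.    0.1] rv [1.000e-04 0.000e+00 2.933e-01]
shift mm [-1.346e+02  2.699e+02  1.000e-01] rv [1.000e-04 0.000e+00 2.933e-01]
shift mm [-1.064e+02  1.790e+02  1.000e-01] rv [1.000e-04 0.000e+00 2.933e-01]
0.5100927718117095 -0.11858570659070569
0.5234077671747143 -0.2750232688910789
0.5155849085126586 -0.18836991995202465
```

Emit:
drive_tool(moves=[{"x":0,"y":0,"z":0,"rx":0,"ry":0,"rz":0,"fingers":1},{"x":0,"y":0,"z":0,"rx":0,"ry":0,"rz":0,"fingers":1},{"x":0,"y":0,"z":0,"rx":0,"ry":0,"rz":0,"fingers":1},{"x":0,"y":0,"z":0,"rx":0,"ry":0,"rz":0,"fingers":1}])

```text
time_s: 4.6
tool_pos: [0.5491, 0.0252, 0.0599]
tool_rot: [180.0, 0.0, 21.3]
force: [0.2, -1.5, -2.7]
grip_width: 0.0241
grasp_force: 30.0
```

```bash
python3 g.py .5095,-.0986,.062,4.5 .5234,-.275,.062,4.5
```

```text
4.6 [ 29.4  19.5 -40.  107.1  14.5  58.6 -85.4] [0.5491 0.0252 0.0599] [1.7999e+02 1.0000e-02 2.1300e+01] [ 0.2 -1.5 -2.7] 0.0241 30.0
shift mm [-81.8 101.   -2.1] rv [2.000e-04 1.000e-04 2.932e-01]
shift mm [-133.   270.4   -2. ] rv [2.000e-04 1.000e-04 2.932e-01]
```

Emit:
drive_tool(moves=[{"x":-4,"y":5,"z":-2,"rx":0,"ry":0,"rz":0.03,"fingers":1},{"x":-16,"y":20,"z":-2,"rx":0,"ry":0,"rz":0.08,"fingers":1},{"x":-32,"y":40,"z":-2,"rx":0,"ry":0,"rz":0.14,"fingers":1},{"x":-49,"y":60,"z":-2,"rx":0,"ry":0,"rz":0.2,"fingers":1},{"x":-65,"y":80,"z":-2,"rx":0,"ry":0,"rz":0.26,"fingers":1},{"x":-76,"y":94,"z":-2,"rx":0,"ry":0,"rz":0.293,"fingers":1},{"x":-81.8,"y":101,"z":-2,"rx":0,"ry":0,"rz":0.293,"fingers":1},{"x":-81.8,"y":101,"z":-2,"rx":0,"ry":0,"rz":0.293,"fingers":1},{"x":-81.8,"y":101,"z":-2,"rx":0,"ry":0,"rz":0.293,"fingers":1}])

```text
time_s: 5.72
tool_pos: [0.51, -0.0972, 0.0621]
tool_rot: [-180.0, -0.0, 4.6]
force: [0.5, 0.4, -3.4]
grip_width: 0.0237
grasp_force: 30.0
```

```bash
python3 - <<'E'
from h import *
cv2.imwrite("pics/e.png",np.hstack([crop("top",360,240,150,110,4)[:, :600]]))
E
python3 g.py .5234,-.275,.0615,4.5 
```

```text
5.775 [ 39.4  14.4 -34.8 111.4   9.7  57.1 -85.2] [ 0.51   -0.0972  0.0621] [-1.7997e+02 -2.0000e-02  4.6300e+00] [ 0.6  0.6 -3.5] 0.0241 30.0
shift mm [ -0.9 178.4   0.5] rv [-0.0006 -0.0004  0.0022]
```

View pics/e.png

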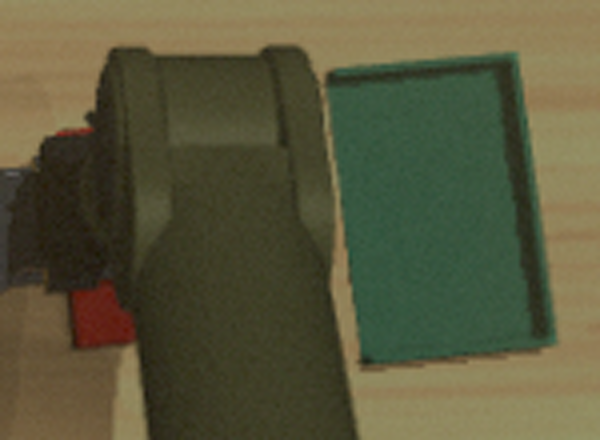

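The arm hides the slugs here. The pusher's end shows near (105,345), square to the pan, so I'll sweep.

Emit:
drive_tool(moves=[{"x":0,"y":5,"z":0,"rx":0,"ry":0,"rz":0,"fingers":1},{"x":0,"y":15,"z":0,"rx":0,"ry":0,"rz":0,"fingers":1},{"x":0,"y":27,"z":0,"rx":0,"ry":0,"rz":0,"fingers":1},{"x":0,"y":40,"z":0,"rx":0,"ry":0,"rz":0,"fingers":1},{"x":0,"y":53,"z":0,"rx":0,"ry":0,"rz":0,"fingers":1},{"x":0,"y":66,"z":0,"rx":0,"ry":0,"rz":0,"fingers":1},{"x":0,"y":79,"z":0,"rx":0,"ry":0,"rz":0,"fingers":1},{"x":0,"y":92,"z":0,"rx":0,"ry":0,"rz":0,"fingers":1},{"x":0,"y":105,"z":0,"rx":0,"ry":0,"rz":0,"fingers":1},{"x":0,"y":118,"z":0,"rx":0,"ry":0,"rz":0,"fingers":1},{"x":0,"y":131,"z":0,"rx":0,"ry":0,"rz":0,"fingers":1},{"x":-1,"y":144,"z":0,"rx":0,"ry":0,"rz":0,"fingers":1},{"x":-1,"y":157,"z":0,"rx":0,"ry":0,"rz":0,"fingers":1},{"x":-1,"y":168,"z":0,"rx":0,"ry":0,"rz":0,"fingers":1},{"x":-1,"y":175,"z":0,"rx":0,"ry":0,"rz":0,"fingers":1},{"x":-1,"y":178,"z":0,"rx":0,"ry":0,"rz":0,"fingers":1},{"x":-1,"y":178,"z":0,"rx":0,"ry":0,"rz":0,"fingers":1},{"x":-1,"y":178,"z":0,"rx":0,"ry":0,"rz":0,"fingers":1}])

```text
time_s: 8.02
tool_pos: [0.5226, -0.2759, 0.062]
tool_rot: [180.0, 0.0, 4.5]
force: [-0.6, -0.1, -3.3]
grip_width: 0.0236
grasp_force: 30.0
```

```bash
python3 g.py .514,-.16,.0615,4.5 
```

```text
8.025 [ 49.2  21.8 -28.6 101.6  11.9  59.6 -69.2] [ 0.5226 -0.2759  0.062 ] [179.98   0.     4.54] [-0.6 -0.1 -3.3] 0.0236 30.0
shift mm [   0.6 -116.2    0.5] rv [0.0004 0.     0.0007]
```

Emit:
drive_tool(moves=[{"x":0,"y":-5,"z":0,"rx":0,"ry":0,"rz":0,"fingers":1},{"x":0,"y":-20,"z":0,"rx":0,"ry":0,"rz":0,"fingers":1},{"x":0,"y":-40,"z":0,"rx":0,"ry":0,"rz":0,"fingers":1},{"x":0,"y":-62,"z":0,"rx":0,"ry":0,"rz":0,"fingers":1},{"x":0,"y":-84,"z":0,"rx":0,"ry":0,"rz":0,"fingers":1},{"x":0,"y":-102,"z":0,"rx":0,"ry":0,"rz":0,"fingers":1},{"x":0,"y":-113,"z":1,"rx":0,"ry":0,"rz":0,"fingers":1},{"x":0,"y":-116,"z":2,"rx":0,"ry":0,"rz":0,"fingers":1},{"x":0,"y":-116,"z":2,"rx":0,"ry":0,"rz":0,"fingers":1},{"x":0,"y":-116,"z":2,"rx":0,"ry":0,"rz":0,"fingers":-1},{"x":0,"y":-116,"z":2,"rx":0,"ry":0,"rz":0,"fingers":-1},{"x":0,"y":-116,"z":2,"rx":0,"ry":0,"rz":0,"fingers":-1},{"x":0,"y":-116,"z":2,"rx":0,"ry":0,"rz":0,"fingers":-1},{"x":0,"y":-116,"z":2,"rx":0,"ry":0,"rz":0,"fingers":-1},{"x":0,"y":-116,"z":-25,"rx":0,"ry":0,"rz":0,"fingers":-1},{"x":0,"y":-116,"z":-65,"rx":0,"ry":0,"rz":0,"fingers":-1},{"x":0,"y":-116,"z":-110,"rx":0,"ry":0,"rz":0,"fingers":-1},{"x":0,"y":-116,"z":-160,"rx":0,"ry":0,"rz":0,"fingers":-1},{"x":0,"y":-116,"z":-180,"rx":0,"ry":0,"rz":0,"fingers":-1}])

```text
time_s: 10.4
tool_pos: [0.5149, -0.1604, 0.2456]
tool_rot: [179.9, -0.3, 4.5]
force: [-0.2, -1.2, -0.6]
grip_width: 0.087
grasp_force: 0.0
```

```bash
python3 - <<'E'
from h import *
cv2.imwrite("pics/f.png",crop("side",300,160,200,130,4))
E
python3 g.py .494,.2995,.245,60
```

```text
10.45 [ 46.    6.2 -33.7  96.8   3.6  77.6 -73.8] [ 0.5155 -0.1607  0.247 ] [179.79  -0.36   4.52] [ 0.7 -0.4  2.6] 0.0869 0.0
shift mm [ 1.480e+01 -4.605e+02  4.000e-01] rv [ 0.0064 -0.004  -0.9683]
```

View pics/f.png

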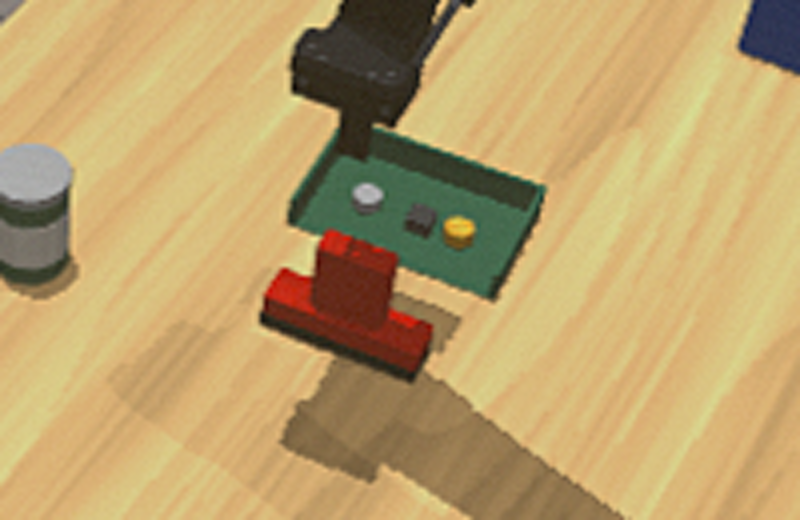

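All three slugs sit inside the pan, at crop (367,197), (421,219) and (459,232). The pusher stands upright outside the mouth at (350,310). Next is the cap.

Emit:
drive_tool(moves=[{"x":0,"y":-15,"z":0,"rx":0,"ry":0,"rz":-0.03,"fingers":-1},{"x":2,"y":-45,"z":0,"rx":0,"ry":0,"rz":-0.1,"fingers":-1},{"x":3,"y":-85,"z":0,"rx":0,"ry":0,"rz":-0.18,"fingers":-1},{"x":4,"y":-130,"z":0,"rx":0,"ry":0,"rz":-0.28,"fingers":-1},{"x":5,"y":-175,"z":0,"rx":0,"ry":0,"rz":-0.38,"fingers":-1},{"x":7,"y":-220,"z":0,"rx":0,"ry":0,"rz":-0.48,"fingers":-1},{"x":8,"y":-265,"z":0,"rx":0,"ry":0,"rz":-0.58,"fingers":-1},{"x":10,"y":-310,"z":0,"rx":0,"ry":0,"rz":-0.68,"fingers":-1},{"x":11,"y":-355,"z":0,"rx":0,"ry":0,"rz":-0.78,"fingers":-1},{"x":13,"y":-400,"z":0,"rx":0,"ry":0,"rz":-0.87,"fingers":-1},{"x":14,"y":-435,"z":0,"rx":0,"ry":0,"rz":-0.94,"fingers":-1},{"x":15,"y":-454,"z":0,"rx":0,"ry":0,"rz":-0.968,"fingers":-1},{"x":15,"y":-460,"z":0,"rx":0,"ry":0,"rz":-0.968,"fingers":-1},{"x":15,"y":-460,"z":0,"rx":0,"ry":0,"rz":-0.968,"fingers":-1},{"x":15,"y":-460,"z":0,"rx":0,"ry":0,"rz":-0.968,"fingers":-1}])

```text
time_s: 12.32
tool_pos: [0.4922, 0.2986, 0.2419]
tool_rot: [180.0, 0.1, 59.9]
force: [0.0, 0.6, 0.3]
grip_width: 0.0867
grasp_force: 0.0
```

```bash
python3 g.py .4945,.2997,.153,60
```

```text
12.325 [ 13.6  16.4 -56.6  91.6  13.9  79.6 -74.5] [0.4922 0.2986 0.2419] [1.7997e+02 5.0000e-02 5.9940e+01] [0.  0.6 0.3] 0.0867 0.0
shift mm [ 2.2  1.4 88.9] rv [ 0.0006  0.0009 -0.0011]
```

Emit:
drive_tool(moves=[{"x":2,"y":1.5,"z":20,"rx":0,"ry":0,"rz":0,"fingers":-1},{"x":2,"y":1.5,"z":45,"rx":0,"ry":0,"rz":0,"fingers":-1},{"x":2,"y":1.5,"z":67,"rx":0,"ry":0,"rz":0,"fingers":-1},{"x":2,"y":1.5,"z":82,"rx":0,"ry":0,"rz":0,"fingers":-1},{"x":2,"y":1.5,"z":89,"rx":0,"ry":0,"rz":0,"fingers":-1},{"x":2,"y":1.5,"z":89,"rx":0,"ry":0,"rz":0,"fingers":-1},{"x":2,"y":1.5,"z":89,"rx":0,"ry":0,"rz":0,"fingers":1},{"x":2,"y":1.5,"z":89,"rx":0,"ry":0,"rz":0,"fingers":1},{"x":2,"y":1.5,"z":89,"rx":0,"ry":0,"rz":0,"fingers":1},{"x":2,"y":1.5,"z":89,"rx":0,"ry":0,"rz":0,"fingers":1},{"x":2,"y":1.5,"z":89,"rx":0,"ry":0,"rz":0,"fingers":1},{"x":2,"y":1.5,"z":89,"rx":0,"ry":0,"rz":0,"fingers":1}], force=10)

```text
time_s: 13.82
tool_pos: [0.4946, 0.3005, 0.1532]
tool_rot: [180.0, -0.0, 60.0]
force: [-0.5, -1.4, 1.7]
grip_width: 0.0562
grasp_force: 10.0
```

```bash
python3 g.py; python3 - <<'E'
from h import *
cv2.imwrite("pics/g.png",np.hstack([crop("side",260,260,100,120,4),crop("top",160,240,100,120,4)]))
E
```

```text
13.825 [ 11.5  20.9 -54.7  97.8  18.   70.7 -77.5] [0.4946 0.3005 0.1532] [ 1.7999e+02 -1.0000e-02  5.9980e+01] [-0.5 -1.4  1.7] 0.0562 10.0
```

View pics/g.png

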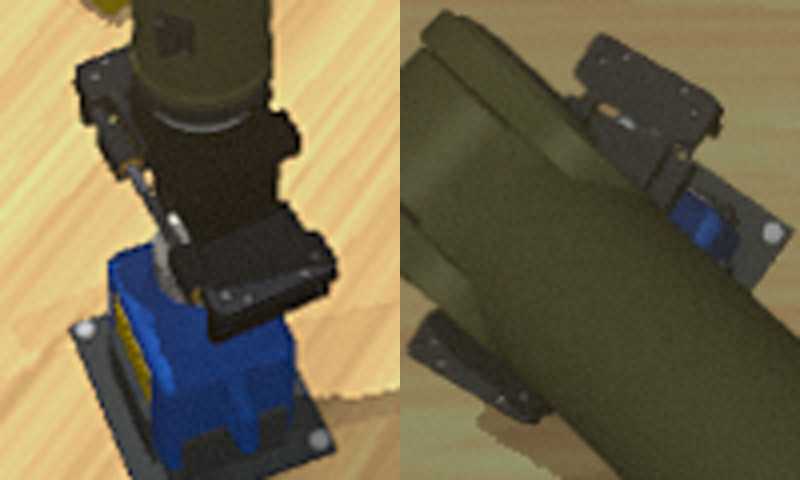

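The fingers hold the cap at 56 mm, with little side force. I'll tighten, then press.

Emit:
drive_tool(moves=[{"x":0,"y":0,"z":0,"rx":0,"ry":0,"rz":0,"fingers":1},{"x":0,"y":0,"z":0,"rx":0,"ry":0,"rz":0,"fingers":1},{"x":0,"y":0,"z":2,"rx":0,"ry":0,"rz":0,"fingers":1},{"x":0,"y":0,"z":4,"rx":0,"ry":0,"rz":0,"fingers":1},{"x":0,"y":0,"z":5.5,"rx":0,"ry":0,"rz":0,"fingers":1},{"x":0,"y":0,"z":5.8,"rx":0,"ry":0,"rz":0,"fingers":1},{"x":0,"y":0,"z":5.8,"rx":0,"ry":0,"rz":0,"fingers":1},{"x":0,"y":0,"z":5.8,"rx":0,"ry":0,"rz":0,"fingers":1}], force=50)

```text
time_s: 14.92
tool_pos: [0.4946, 0.3005, 0.1484]
tool_rot: [180.0, 0.0, 60.0]
force: [-1.8, -1.9, 8.7]
grip_width: 0.0556
grasp_force: 50.0
```

```bash
python3 g.py
```

```text
14.925 [ 11.4  21.2 -54.6  98.1  18.3  70.2 -77.7] [0.4946 0.3005 0.1484] [179.95   0.    59.98] [-1.8 -1.9  8.7] 0.0556 50.0
```

Emit:
drive_tool(moves=[{"x":0,"y":0,"z":0.8,"rx":0,"ry":0,"rz":0,"fingers":1},{"x":0,"y":0,"z":1.2,"rx":0,"ry":0,"rz":0,"fingers":1},{"x":0,"y":0,"z":1.2,"rx":0,"ry":0,"rz":0,"fingers":1}])

```text
time_s: 15.3
tool_pos: [0.4947, 0.3005, 0.1473]
tool_rot: [179.9, 0.0, 60.0]
force: [-2.1, -2.0, 9.9]
grip_width: 0.0552
grasp_force: 50.0
```

```bash
python3 g.py
```

```text
15.3 [ 11.3  21.2 -54.6  98.2  18.3  70.1 -77.8] [0.4947 0.3005 0.1473] [1.7995e+02 1.0000e-02 5.9970e+01] [-2.1 -2.   9.9] 0.0552 50.0
```

Emit:
drive_tool(moves=[{"x":0,"y":0,"z":0,"rx":0,"ry":0,"rz":-0.05,"fingers":1},{"x":0,"y":0,"z":0,"rx":0,"ry":0,"rz":-0.13,"fingers":1},{"x":0,"y":0,"z":0,"rx":0,"ry":0,"rz":-0.21,"fingers":1},{"x":0,"y":0,"z":0,"rx":0,"ry":0,"rz":-0.3,"fingers":1},{"x":0,"y":0,"z":0,"rx":0,"ry":0,"rz":-0.3,"fingers":1}])

```text
time_s: 15.92
tool_pos: [0.4952, 0.3012, 0.1475]
tool_rot: [179.9, -0.1, 77.2]
force: [-1.0, -1.6, 9.8]
grip_width: 0.0551
grasp_force: 50.0
```

```bash
python3 g.py .4947,.3005,.1473,131.6; python3 -c "
from cell import sensors;print(sensors.get_obs()['wrist_torque'])"
```

```text
15.925 [ 13.6  22.5 -57.9  98.1  20.1  70.5 -61.9] [0.4952 0.3012 0.1475] [ 1.799e+02 -9.000e-02  7.721e+01] [-1.  -1.6  9.8] 0.0551 50.0
shift mm [-0.8 -0.3  0.2] rv [ 2.300e-03 -6.000e-04 -9.492e-01]
[-0.22080944  0.13045574  0.05343147]
```

Emit:
drive_tool(moves=[{"x":0,"y":0,"z":0.2,"rx":0,"ry":0,"rz":-0.06,"fingers":1},{"x":0,"y":0,"z":0.2,"rx":0,"ry":0,"rz":-0.15,"fingers":1},{"x":0,"y":0,"z":0.2,"rx":0,"ry":0,"rz":-0.25,"fingers":1},{"x":0,"y":0,"z":0.2,"rx":0,"ry":0,"rz":-0.35,"fingers":1},{"x":0,"y":0,"z":0.2,"rx":0,"ry":0,"rz":-0.45,"fingers":1},{"x":0,"y":0,"z":0.2,"rx":0,"ry":0,"rz":-0.55,"fingers":1},{"x":0,"y":0,"z":0.2,"rx":0,"ry":0,"rz":-0.65,"fingers":1},{"x":0,"y":0,"z":0.2,"rx":0,"ry":0,"rz":-0.75,"fingers":1},{"x":0,"y":0,"z":0.2,"rx":0,"ry":0,"rz":-0.84,"fingers":1},{"x":0,"y":0,"z":0.2,"rx":0,"ry":0,"rz":-0.92,"fingers":1},{"x":0,"y":0,"z":0.2,"rx":0,"ry":0,"rz":-0.96,"fingers":1},{"x":0,"y":0,"z":0.2,"rx":0,"ry":0,"rz":-0.96,"fingers":1},{"x":0,"y":0,"z":0.2,"rx":0,"ry":0,"rz":-0.96,"fingers":1}])

```text
time_s: 17.55
tool_pos: [0.4952, 0.3018, 0.1475]
tool_rot: [179.8, -0.0, 132.2]
force: [-0.1, 0.6, 9.7]
grip_width: 0.0549
grasp_force: 50.0
```

```bash
python3 g.py .4947,.3005,.1473,131.6; python3 -c "
from cell import sensors;print(sensors.get_obs()['wrist_torque'])"
```

```text
17.55 [ 20.4  28.3 -68.9  97.9  27.5  73.  -12.3] [0.4952 0.3018 0.1475] [179.83  -0.   132.19] [-0.1  0.6  9.7] 0.0549 50.0
shift mm [-0.6 -1.2  0.2] rv [ 0.003  -0.0001  0.0102]
[-2.93659738e-02  1.58267049e-02 -3.45361155e-05]
```

Emit:
drive_tool(moves=[{"x":0,"y":0,"z":-2,"rx":0,"ry":0,"rz":0,"fingers":1},{"x":0,"y":0,"z":-4,"rx":0,"ry":0,"rz":0,"fingers":1},{"x":0,"y":0,"z":-7,"rx":0,"ry":0,"rz":0,"fingers":1},{"x":0,"y":0,"z":-10,"rx":0,"ry":0,"rz":0,"fingers":1},{"x":0,"y":0,"z":-12,"rx":0,"ry":0,"rz":0,"fingers":1}])

```text
time_s: 18.18
tool_pos: [0.4942, 0.3, 0.1574]
tool_rot: [-179.9, -0.0, 132.2]
force: [0.4, 0.8, -1.2]
grip_width: 0.0549
grasp_force: 50.0
```

Emit:
drive_tool(moves=[{"x":0,"y":0,"z":-4,"rx":0,"ry":0,"rz":0,"fingers":1},{"x":0,"y":0,"z":-12,"rx":0,"ry":0,"rz":0,"fingers":1},{"x":0,"y":0,"z":-22,"rx":0,"ry":0,"rz":0,"fingers":1},{"x":0,"y":0,"z":-34,"rx":0,"ry":0,"rz":0,"fingers":1},{"x":0,"y":0,"z":-46,"rx":0,"ry":0,"rz":0,"fingers":1},{"x":0,"y":0,"z":-55,"rx":0,"ry":0,"rz":0,"fingers":1},{"x":0,"y":0,"z":-58,"rx":0,"ry":0,"rz":0,"fingers":1},{"x":0,"y":0,"z":-58,"rx":0,"ry":0,"rz":0,"fingers":1},{"x":0,"y":0,"z":-58,"rx":0,"ry":0,"rz":0,"fingers":1},{"x":0,"y":0,"z":-58,"rx":0,"ry":0,"rz":0,"fingers":1},{"x":0,"y":0,"z":-58,"rx":0,"ry":0,"rz":0,"fingers":1}])

```text
time_s: 19.55
tool_pos: [0.4944, 0.3004, 0.2156]
tool_rot: [-180.0, -0.0, 132.2]
force: [0.3, 0.6, -0.5]
grip_width: 0.0557
grasp_force: 50.0
```

```bash
python3 g.py; python3 - <<'E'
from h import *
cv2.imwrite("pics/h.png",np.hstack([crop("side",260,250,100,120,4),crop("top",360,240,100,120,4)]))
E
```

```text
19.55 [ 22.6  25.  -71.7  93.1  24.1  79.6  -9.8] [0.4944 0.3004 0.2156] [-1.7998e+02 -1.0000e-02  1.3217e+02] [ 0.3  0.6 -0.5] 0.0557 50.0
```

View pics/h.png

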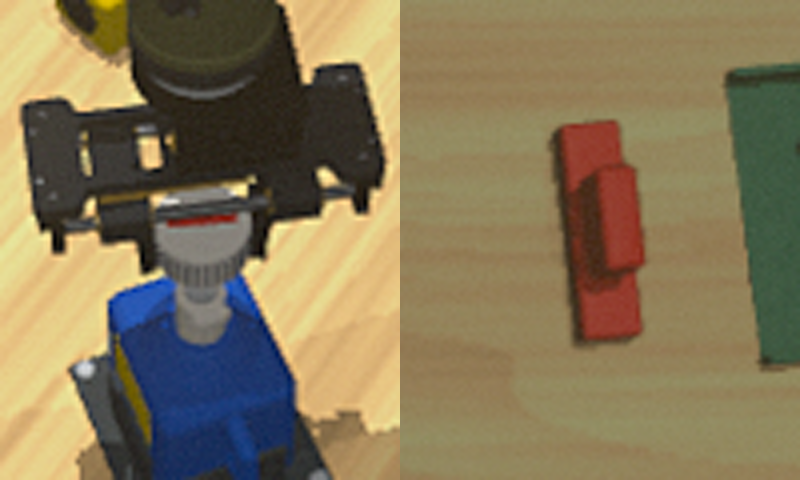

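The cap is held level above the open neck, with the cap at (203,245) and the neck at (203,320). The pusher stands upright at (605,235). I'll hand the job in.

```bash
python3 -c "
from cell import workorder;print(workorder.sign_off())"
```

```text
the job is handed in; nothing more can be done
None
```

The job is handed in at about 19.6 s, and no verdict came back: all three slugs are in the pan, the pusher stands upright on the bench, and the cap is off, held level about 5 cm above the open jug; I touched no bystander, but did not re-check them in a final picture.

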